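# Check the travel of a tilt plate's new corner spring

### The job

The tilt plate on the bench has a new spring under the corner that carries the pointer; check its travel. With the fingertips, press that corner down on its round rubber thumb pad until the pointer is level with the tip of the brass rider on the scale, without pushing on well past it, and keep it there for a good second; then let the corner come up slowly under the fingertips, so that it does not snap back, until it rests against its nut again, and move clear. Do not press the other sprung corner, and leave the level on the plate and the things around it alone: nothing is picked up.

Things in the scene. Friction and masses are not known exactly. Their poses are not given: they have to be found in the camera images.
- thumb_pad (a point): Where to press: centre of the top of the black rubber pad (26 mm across, 2 mm thick) at the plate corner with the pointer, 62 mm above the bench at rest. Frame as tilt_plate. A brass nut with screw end (17 mm across, 22 mm above the plate, fixed to the base, not to be pressed) is centred 30 mm away in -y; the plate ends 20 mm away in +x and +y.
- pointer_tip (a point): Tip of the dark steel pointer, a small blade on the plate's +x edge reaching in +y over the face of the scale; 55 mm above the bench at rest. Frame as tilt_plate. It goes down with the corner: it is 213 mm from the hinge line, the thumb pad 175 mm, so it moves 1.22 times as far as the pad.
- rider_tip (a point): The mark: tip of the small tongue of the brass rider (14 x 16 x 12 mm high, tongue at half height) clamped on the scale. It points at the pointer's tip, 2 mm further in +y. Set 9 to 23 mm below the pointer's rest height, and stays. Axes as the plate's at rest. The scale, an upright strip facing +x (3 x 30 mm, top 74 mm above the bench), begins 26 mm in +y and 15 mm in +x from the thumb pad.
- corner_tilt (a joint): How far the pointer's corner is down, rad: 0 at rest (sprung up against its nut), grows as it is pressed, stop at 0.14; 0.042 to 0.109 brings the pointer to the rider. Hinge line along the plate's x through the ball joint, 175 mm from the pad. About 5 N on the pad starts it, then about 0.42 N per mm at the pad (8 N at 8 mm, 12 N at 18 mm). Comes back by itself, fast if let go suddenly.
- tilt_plate: Aluminium plate 170 (x) x 215 (y) x 10 mm, top 60 mm above the bench, over a dark base screwed down. Origin: its ball joint (round steel cap), 48 mm up. x: along the short side, from the other sprung corner to the ball joint; y: along the long side, from the ball joint to the pointer's corner; z up. Coil spring and brass nut 145 mm in +y (pointer's corner) and 100 mm in -x (other corner).
- other_pad (a point): Centre of the top of the same kind of rubber pad at the other sprung corner, the one without pointer. Not to be pressed.
- level_mid (a point): Middle of the round bubble level (40 mm across, 15 mm high, loose) standing on the tilt plate. Leave it there.
- old_spring: The old coil spring, 19 mm across, 44 mm high, standing on the bench beside the tilt plate's scale end; origin under its centre. Bystander.
- spanner: Open-ended steel spanner, 130 mm, lying on the bench beyond the old spring. Bystander.
- clothes_peg: Wooden clothes peg, 72 mm, lying on the bench beyond the ball joint's end of the tilt plate. Bystander.
- jar: Glass jar with steel lid, 60 mm across, 75 mm high, to the left; origin under its centre. Bystander.
- wood_block: Wooden block 100 x 55 x 24 mm, to the right. Bystander.
- screwdriver: Screwdriver, 170 mm, lying to the right. Bystander.

How it is judged:
On the way, in this order (a step that is already met when the one before it is completed fails the run):
1. the fingers press the plate and its pointer is level with the rider's tip (within 3 mm) for 0.8 s (z of pointer_tip in the frame of rider_tip between -0.003 and 0.003 m and contact force between the fingers and tilt_plate above 1 N), for 0.8 s.
2. the corner is back up against its nut (value of joint corner_tilt below 0.008 rad), for 0.2 s.
At the end, for the whole second after the job is handed in: After the pointer has been held level with the rider (within 3 mm, 0.8 s) the plate is back at rest: the pressed corner within 0.008 rad (1.5 mm) of its stop and still, the other corner within 2 mm and the level within 10 mm of where they began (value of joint corner_tilt below 0.008 rad and velocity of joint corner_tilt between -0.02 and 0.02 rad/s and distance of other_pad from where it was at the start of the episode below 0.002 m and distance of level_mid from where it was at the start of the episode below 0.01 m); the robot touches nothing.
It fails at once if the pointer is pushed more than 6 mm past the rider's tip (z of pointer_tip in the frame of rider_tip below -0.006 m).
It fails at once if the corner snaps back (over 0.5 rad/s, about 90 mm/s at the pad) (velocity of joint corner_tilt below -0.5 rad/s).
It fails at once if the other sprung corner is pressed (its pad moves more than 4 mm) (distance of other_pad from where it was at the start of the episode above 0.004 m).
It fails at once if the level on the plate is knocked away or picked up (moves more than 25 mm) (distance of level_mid from where it was at the start of the episode above 0.025 m).
It fails at once if a bystander is moved by more than 20 mm (distance of any of old_spring, spanner, clothes_peg, jar, wood_block, screwdriver from where it was at the start of the episode above 0.02 m).
It also fails if it takes over 42 s, if anything falls off the work surface, if the arm or the gripper's body presses on something with over 40 N, if the wrist force passes 120 N, or if a joint passes its speed limit or range.

### The arm

A 7-joint arm with a two-finger parallel gripper is mounted at the origin on the work surface. World frame = base frame: x ahead of the robot, y to its left, z up, the work surface at z = 0. Lengths are in m, angles in rad, forces in N, time in s.
With the tool pointing down it reaches from about 0.425 to 0.925 m from the base axis. Payload 6.8 kg.
Tool frame: the origin (TCP) lies on the centre line of the jaws, within the pads' length; the fingertips stand 8 mm ahead of it and the grasp point (between the pads) lies 11 mm behind it (env.finger_overhang is the distance from the TCP to the fingertips, in m); z points along the fingers, y is the line along which they close (so a half turn about z gives the same grasp; the last joint's range is limited). The gripper opens to 85 mm and grips with 20 to 120 N. Pads are 22 mm wide; open, the fingers measure 114 mm over their backs; the gripper's body (76 mm by 85 mm) begins 54 mm behind the grasp point. The pads swing forward as they close: fully open they stand 13 mm farther back than shut.
Start: joints at [-1.302, 0.477, 0.022, 1.555, -0.011, 1.109, -0.083], TCP at [0.248, 0.628, 0.239] pointing down, gripper open.
Joint ranges: [-2.96, 2.96], [-0.34, 2.1], [-1.41, 1.46], [0.24, 2.44], [-1.37, 4.51], [0.17, 1.92], [-2.96, 2.96]. Speed limits (rad/s): [2.39, 2.39, 3.14, 3.14, 3.14, 3.14, 3.14].

### API

Orientations are given as a unit quaternion [w, x, y, z].
In Python, from bench import env gives the robot as it stands.
- The arm moves only by the shell command python3 -m creep 'ROWS' [FORCE]. ROWS is JSON, a list that holds one entry, the list of rows, each a list of 7 numbers: the shift along the tool's x, y, z in mm, then the turn, a rotation vector about the tool's x, y, z in degrees, then the finger opening in mm, from 0 to 85.4. A call has 1 to 12 rows; each row is the pose to reach, as a shift and turn from the pose commanded when the call began, along the tool's axes at that moment; what a row does not reach only later rows make up. A row lasts 1/8 s, in which the tool goes at most 62.5 mm and 10.7 degrees, less where a joint would pass 70% of its speed; a pose out of reach is approached as far as the arm can. A call with a gripper value outside its range is refused whole. The fingers move at their own pace and stop on an object; FORCE is the grip in N (left out, the last holds). Time passes only in rows, so rows that repeat a pose let the fingers close. It gives the time, the measured TCP pose, the force, the opening and the grip force at its end, in the units of the state.
- env.observe(): the state, without advancing time (a new reading comes with each control period).
- env.capture(name): name is "scene" or "side" or "wrist"; returns (picture, depth): 384x512x3 uint8, blue, green, red; 384x512 float32, m along the optical axis (not along the pixel's ray), 0 where there is no reading.
- env.camera_info(name): a dict with "fx", "fy", "cx", "cy" (pixels), "T" (4x4, takes a point from camera to world coordinates). Camera axes: x right, y up, looking along -z (the intrinsics and any distortion apply to the point x, -y, -z); pixel columns grow to the right and rows downward; lengths in m; the calibration is good to about 2 mm. A picture is of the moment at which its call begins: read the wrist's pose just before it. camera_info takes no time and is no camera call; for the wrist camera it gives the pose at the moment of the call.
- env.finish_job(): hands the job in; it is judged then, once.
Trained networks look in the newest picture that a camera, given by its name, has taken for a name from the list of things; names that differ only in an ending like _2 or _b are one class to them, and where a whole thing is asked for, a point or a joint stands for the part that bears it (a point fixed in the world has none). Each returns a list of dicts, best first, with "confidence" (0 to 1); they miss things now and then, are a little off and sometimes report something else, mostly with a low value. They report only what shows in the picture. A call takes as long as a camera call.
- env.masks_of(camera, query): "pixels" (384x512 bool, what is visible of it) and "point" ([column, row] in pixels, amid what is visible of it).
- env.spot_point(camera, query): "point" ([column, row] in pixels: a listed point, or the origin of a listed thing).
The state is a dict: "time_s": time; "joint_positions": joint angles; "joint_velocities": joint speeds; "effort": joint torques, N m; "tool_pos": TCP position; "ee_rot": TCP orientation; "ft_force": force on the tool from outside, world axes, zero at the start; "ft_torque": the same for the moment, N m; "grip_width": finger opening in m; "gripper_force": force on a finger pad.
Only numpy, scipy, OpenCV 4.12 (cv2) and the standard library are available. Lean on these libraries where they do the work, as an engineer would, in place of code of your own. Each camera call takes 0.05 s, during which the arm holds its last target. There are 200 camera calls.

## Working session

There is one attempt and no reset: what is moved stays moved. The work goes in short steps, Python scripts to look and compute and a shell command to move; the robot and the scene stay as the last step left them, time stands still between calls to the robot, and variables do not carry over. Pictures are saved under pics/ and viewed, at most 10 in all, crops included, and the job is handed in when it is done.

```bash
mkdir -p pics; ls; cat > h.py <<'E'
from bench import env
import numpy as np, cv2
from scipy.spatial.transform import Rotation as R
def world(cam,info,depth,p,r=1):
    c,rw=int(round(p[0])),int(round(p[1]))
    d=depth[max(0,rw-r):rw+r+1,max(0,c-r):c+r+1]; d=d[d>0]
    if not len(d): return None
    d=np.median(d)
    x=(p[0]-info["cx"])/info["fx"]*d; y=(p[1]-info["cy"])/info["fy"]*d
    return (np.array(info["T"])@[x,-y,-d,1])[:3]
def tool():
    s=env.observe(); q=s["ee_rot"]; return np.array(s["tool_pos"]),R.from_quat([q[1],q[2],q[3],q[0]])
E
python3 - <<'E'
from h import *
np.set_printoptions(precision=4,suppress=True)
s=env.observe(); print(s["time_s"],s["tool_pos"],s["ee_rot"],s["grip_width"]); print(tool()[1].as_matrix())
ims=[]
for cam in ["scene","side"]:
    info=env.camera_info(cam); im,d=env.capture(cam); ims.append(im)
    print(cam,{k:v for k,v in info.items() if k!='T'})
    for q in ["thumb_pad","pointer_tip","rider_tip","other_pad","tilt_plate","level_mid","old_spring"]:
        for o in env.spot_point(cam,q)[:2]: print(q,o["confidence"],o["point"],world(cam,info,d,o["point"]))
    cv2.imwrite(f"pics/{cam}.png",im)
E
```

```text
pics
0.0 [0.2482 0.6271 0.2383] [-0.0001  0.1873  0.9823 -0.0009] 0.08501439859289292
[[-0.9299  0.3679 -0.0006]
 [ 0.3679  0.9299 -0.0017]
 [-0.0001 -0.0018 -1.    ]]
scene {'fx': 350.83896282423797, 'fy': 350.83896282423797, 'cx': 256.67726069271754, 'cy': 190.59773449962753}
thumb_pad 0.61 [265.8, 199.9] [0.5564 0.0064 0.0611]
pointer_tip 0.69 [281.0, 198.9] [0.5645 0.0479 0.0577]
pointer_tip 0.45 [200.7, 215.4] [ 0.5516 -0.1728  0.0612]
other_pad 0.65 [192.2, 186.5] [ 0.4111 -0.1612  0.0604]
other_pad 0.45 [265.1, 197.2] [0.5434 0.0099 0.0604]
tilt_plate 0.63 [205.2, 216.6] [ 0.5608 -0.1635  0.0612]
tilt_plate 0.4 [286.0, 187.0] [ 0.4399  0.1261 -0.0017]
level_mid 0.53 [214.1, 194.2] [ 0.4861 -0.1171  0.0694]
old_spring 0.62 [103.9, 222.1] [ 0.3972 -0.4156  0.0014]
old_spring 0.57 [289.8, 190.0] [ 0.4611  0.1288 -0.0006]
side {'fx': 453.2502613577443, 'fy': 453.2502613577443, 'cx': 247.03207096847214, 'cy': 195.23868454220653}
thumb_pad 0.89 [246.7, 188.2] [0.5517 0.0235 0.0605]
thumb_pad 0.57 [299.7, 359.3] [ 0.5556 -0.4414  0.0224]
pointer_tip 0.8 [251.8, 181.0] [ 0.5862  0.0989 -0.003 ]
other_pad 0.62 [214.1, 258.9] [ 0.422  -0.1756  0.0619]
tilt_plate 0.55 [263.2, 245.8] [ 0.5467 -0.1668  0.0614]
level_mid 0.54 [230.8, 229.7] [ 0.4781 -0.1092  0.0731]
level_mid 0.5 [251.3, 183.3] [0.569  0.0409 0.0566]
old_spring 0.46 [247.8, 189.4] [0.5538 0.0197 0.0592]
old_spring 0.43 [202.4, 178.1] [0.4465 0.1402 0.0009]
```

```bash
python3 - <<'E'
import cv2,numpy as np
a=cv2.imread("pics/scene.png")[140:260,160:320]; b=cv2.imread("pics/side.png")[130:280,160:320]
a=cv2.resize(a,(800,600),interpolation=3)[:, :]; 
cv2.imwrite("pics/a.png",a); cv2.imwrite("pics/b.png",cv2.resize(b,(640,600),interpolation=3))
E
```

```text
(no output)
```

View pics/a.png

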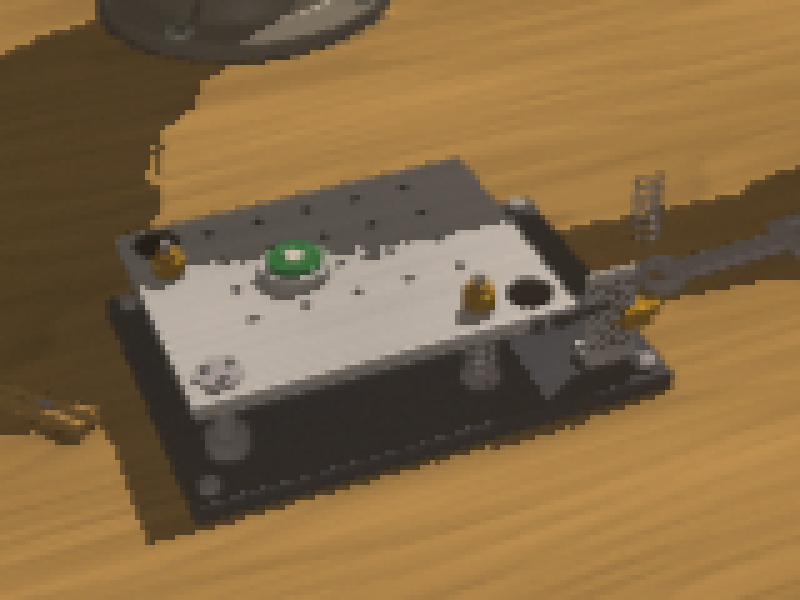

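View pics/b.png

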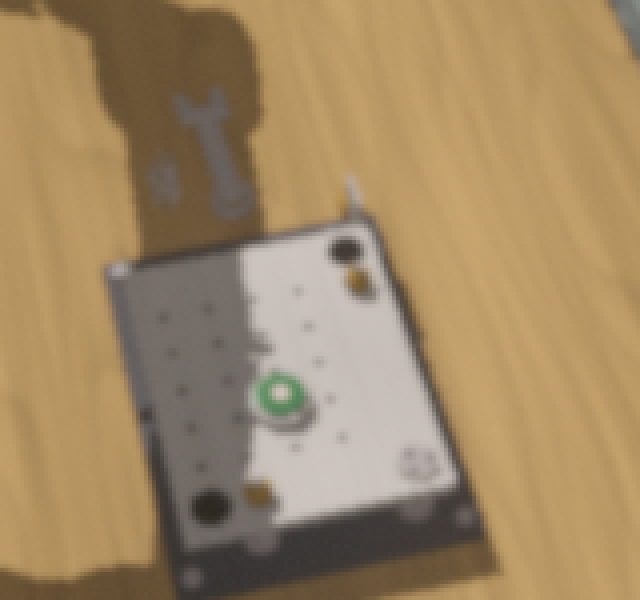

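The two crops show the thumb pad at scene px (266,198.6) / side px (246.5,192.5), with the nut just behind it. The scale and brass rider are at scene px (288,202), the other pad at side px (212.5,257), and the ball cap at side px (265,246).

```bash
cat >> h.py <<'E'
def ray(info,p):
    T=np.array(info["T"]); v=T[:3,:3]@[(p[0]-info["cx"])/info["fx"],-(p[1]-info["cy"])/info["fy"],-1]
    return T[:3,3],v
def atz(info,p,z):
    o,v=ray(info,p); return o+v*(z-o[2])/v[2]
E
python3 - <<'E'
from h import *
np.set_printoptions(precision=4,suppress=True)
S=env.camera_info("scene");D=env.camera_info("side")
for n,a,b,z in [("pad",(266,198.6),(246.5,192.5),.062),("other",(191,189),(212.5,256.7),.062),("ball",(203.4,215),(265,246.2),.062)]:
    print(n,atz(S,a,z),atz(D,b,z))
print(S["T"],D["T"])
p,r=tool(); W=env.camera_info("wrist"); T=np.array(W["T"]); print("cam in tool",r.inv().apply(T[:3,3]-p),r.as_matrix().T@T[:3,:3],W["fx"])
E
```

```text
pad [0.5523 0.0087 0.062 ] [0.5472 0.0076 0.062 ]
other [ 0.4247 -0.1677  0.062 ] [ 0.4194 -0.1687  0.062 ]
ball [ 0.5537 -0.1662  0.062 ] [ 0.5506 -0.1694  0.062 ]
[[ 0.3774 -0.5214  0.7653  1.2589]
 [ 0.9259  0.2285 -0.3009 -0.2957]
 [-0.018   0.8221  0.569   0.6211]
 [ 0.      0.      0.      1.    ]] [[ 0.971   0.1796 -0.1581  0.354 ]
 [-0.2391  0.7529 -0.6132 -0.7477]
 [ 0.0089  0.6332  0.774   1.0033]
 [ 0.      0.      0.      1.    ]]
cam in tool [ 0.0677  0.001  -0.1349] [[ 0.0006  0.9627  0.2706]
 [ 1.     -0.0005 -0.0005]
 [-0.0004  0.2706 -0.9627]] 267.1832295613412
```

```bash
python3 -m creep '[[[-50,-36,0,0,0,10,0],[-100,-72,0,0,0,20,0],[-150,-108,0,0,0,30,0],[-200,-144,0,0,0,40,0],[-250,-180,0,0,0,50,0],[-300,-216,0,0,0,60,0],[-350,-252,0,0,0,70,0],[-400,-288,0,0,0,80,0],[-450,-324,0,0,0,90,0],[-500,-360,0,0,0,100,0],[-550,-396,0,0,0,110,0],[-558,-400,0,0,0,120,0]]]'; python3 - <<'E'
from h import *
p,r=tool();print(env.observe()["joint_positions"])
t=np.radians(35);c,s=np.cos(t),np.sin(t)
Rt=np.array([[c,0,-s],[0,-1,0],[-s,0,-c]])
print((r.inv()*R.from_matrix(Rt)).as_rotvec(degrees=True), r.inv().apply(np.array([.617,.046,.122])-p)*1000)
E
```

```text
time_s: 2.3
tool_pos: [0.6217, 0.0443, 0.24]
ee_rot: [0.002, 0.947, 0.323, 0.001]
ft_force: [-0.1, 0.3, -0.2]
grip_width: 0.0
gripper_force: 0.0
[-0.65184712  0.45046456  0.65669623  1.71959891 -0.30405518  1.07414996
 -0.81115779]
[ 11.66708334 -33.77880546  36.39269024] [ -2.6607265   -4.62971892 117.94401303]
```

```bash
python3 -m creep '[[[0,0,20,2.3,-6.8,7.3,0],[0,0,40,4.7,-13.5,14.6,0],[-1,-2,60,7,-20.3,21.8,0],[-2,-3,80,9.3,-27,29.1,0],[-2,-4,100,11.7,-33.8,36.4,0],[-3,-5,118,11.7,-33.8,36.4,0],[-3,-5,118,11.7,-33.8,36.4,0]]]'; python3 - <<'E'
from h import *
np.set_printoptions(precision=4,suppress=True)
W=env.camera_info("wrist"); im,d=env.capture("wrist"); cv2.imwrite("pics/w1.png",im); np.savez("w1.npz",im=im,d=d,**{k:W[k] for k in W})
for q in ["thumb_pad","pointer_tip","rider_tip"]:
    for o in env.spot_point("wrist",q)[:2]: print(q,o["confidence"],o["point"],world("wrist",W,d,o["point"]))
cv2.imwrite("pics/w1b.png",cv2.resize(im,(800,600),interpolation=3))
E
```

```text
time_s: 3.18
tool_pos: [0.6137, 0.0526, 0.1201]
ee_rot: [0.001, 0.953, 0.008, -0.302]
ft_force: [0.1, -0.1, 0.1]
grip_width: 0.0
gripper_force: 0.0
thumb_pad 0.56 [302.6, 214.3] [0.55   0.0113 0.0628]
pointer_tip 0.79 [259.2, 193.7] [0.5646 0.0498 0.0517]
pointer_tip 0.64 [397.9, 254.1] [ 0.4918 -0.0949  0.0724]
rider_tip 0.59 [256.1, 185.5] [0.5646 0.0525 0.0427]
rider_tip 0.19 [190.8, 218.3] [0.4408 0.1382 0.0008]
```

View pics/w1b.png

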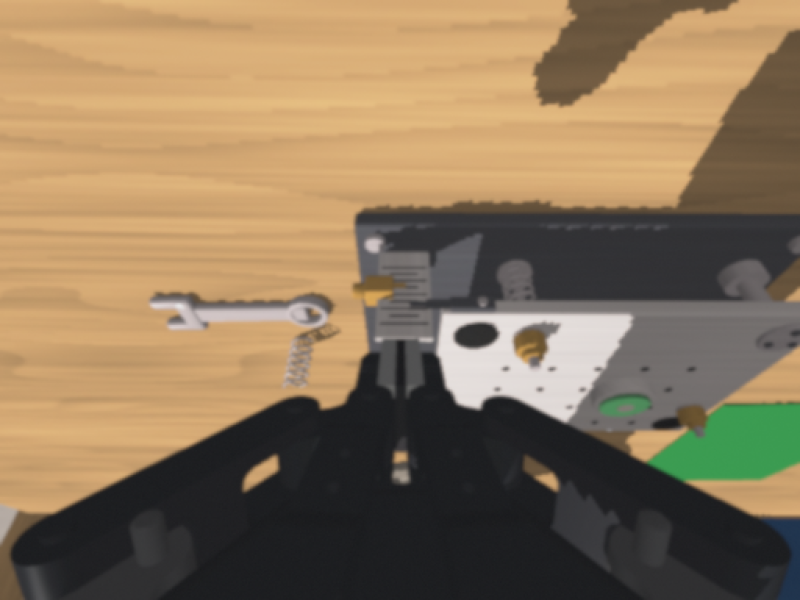

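The view is upside down (image up is world down). The pad is at (302,214) px, the pointer at about (262,193), and the brass rider with its tongue at about (250,184). I'll zoom in on it.

```bash
python3 - <<'E'
import numpy as np,cv2
f=np.load("w1.npz"); im=f["im"][150:220,215:315]
cv2.imwrite("pics/w1c.png",cv2.resize(im,(800,560),interpolation=cv2.INTER_NEAREST))
np.set_printoptions(linewidth=250)
print((f["d"][170:206:2,226:290:3]*1000).round().astype(int))
E
```

```text
[[282 266 266 265 265 265 248 247 247 248 249 247 248 248 248 247 264 264 265 264 265 264]
 [285 271 269 268 268 269 247 247 246 246 245 247 247 246 248 246 267 268 267 269 267 267]
 [288 288 269 271 269 270 245 244 246 245 245 245 245 245 246 245 270 270 269 270 270 270]
 [291 292 273 272 273 273 243 244 243   0 243 243 244 243 242 243 243 273 273 273 273 271]
 [294 293 276 232 233 233 234 234 235 243 242 242 241 242 242 242 241 275 276 275 276 275]
 [296 296 278 232 233 232 231 231 231 241 241 240 240 241 241 240 241 279 277 278 277 277]
 [234 232 236 230 231 230 230 230 231 231 230 239 240 238 238 238 238 281 281 281 281 280]
 [234 232 232 228 229 230 228 229 229 233 233 237 236 238 237 237 237 283 281 283 283 282]
 [232 232 232 229 227 227 228 227 228 235 237 237 236 236 236 236 236 285 284 285 284 285]
 [233 232 233 230 230 230 228 229 230 235 235 234 234 234 234 235 233 287 287 288 287 287]
 [234 233 235 232 231 231 231 230 233 234 233 233 233 233 232 232 232 291 290 290 291 225]
 [313 314 295 233 234 231 232 232 231 231 231 232 231 230 231 232 225 226 226 224 224 225]
 [315 315 298 236 236 229 232 229 230 232 230 231 225 224 224 223 224 223 223 223 225 223]
 [319 320 300 300 299 229 229 229 230 229 230 229 229 229 230 230 222 223 223 223 223 221]
 [322 323 304 302 301 228 228 228 227 228 227 227 227 228 227 227 228 300 302 225 224 223]
 [325 325 326 306 305 227 225 227 226 227 226 226 227 226 226 227 227 305 305 225 223 225]
 [328 328 329 307 309 225 226 225 224 224 225 224 224 226 225 224 224 308 308 226 224 225]
 [333 331 332 312 312 224 224 224 224 224 223 223 223 223 224 225 222 312 311 229 228 227]]
```

View pics/w1c.png

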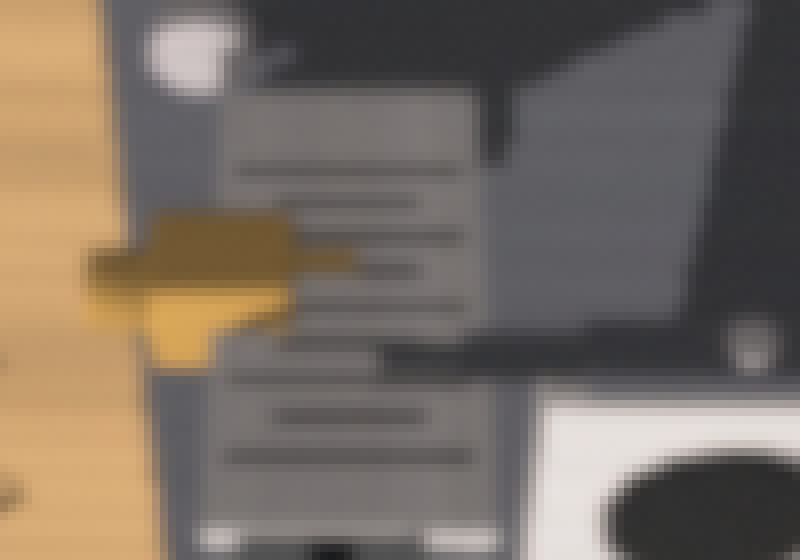

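The crop shows the dark pointer tip at px (262.2,195.2) and the tongue tip at px (259.4,182.7), with the scale ticks between them.

```bash
cat > m.py <<'E'
from h import *
np.set_printoptions(precision=4,suppress=True)
f=np.load("w1.npz"); I={k:(f[k] if k=="T" else float(f[k])) for k in ["fx","fy","cx","cy","T"]}
P=lambda c,r:(215+c/8-.5,150+r/8-.5)
def atx(p,x): o,v=ray(I,p); return o+v*(x-o[0])/v[0]
d=f["d"]
D=lambda n,c,r:print(n,world("w",I,d,P(c,r),1))
D("scale",320,450);D("scale",420,200);D("ptr",430,360);D("ptr",470,360);D("tongue",330,262);D("rider front",220,250);D("rider top",180,330);D("pad",740,520)
print("plate pt",world("w",I,d,(290,203),0))
xp=world("w",I,d,P(430,360),1)[0]
pt=atx(P(378,362),xp);print("ptr tip",pt, "top/bot",atx(P(400,378),xp)[2],atx(P(400,346),xp)[2])
for x in (xp,xp+.002,xp-.002): print("rider tip",x,atx(P(355,262),x), atx(P(355,262),x)[2]-atx(P(378,362),x)[2])
xs=np.median([world("w",I,d,P(c,r),1)[0] for c,r in((320,430),(420,200),(430,270),(250,490))])
print("scale top, ticks",atx(P(350,530),xs)[2],[round(atx(P(350,r),xs)[2]*1e3,1) for r in (456,416,378,342,305,270,237,203,172)])
E
python3 m.py
```

```text
scale [0.5651 0.0538 0.0647]
scale [0.5644 0.0426 0.0294]
ptr [0.5695 0.0424 0.0561]
ptr [0.5697 0.0382 0.0562]
tongue [0.5697 0.0529 0.0431]
rider front [0.5706 0.0649 0.0424]
rider top [0.5649 0.0691 0.049 ]
pad [0.5501 0.0074 0.063 ]
plate pt [0.563  0.0237 0.06  ]
ptr tip [0.5695 0.0478 0.0565] top/bot 0.058521174166327045 0.054333039160066515
rider tip 0.5694864495769313 [0.5695 0.0502 0.0429] -0.01354160955260128
rider tip 0.5714864495769313 [0.5715 0.0503 0.0446] -0.013390389489069093
rider tip 0.5674864495769313 [0.5675 0.0502 0.0413] -0.013692829616133467
scale top, ticks 0.07405676863231743 [np.float64(65.0), np.float64(59.9), np.float64(54.9), np.float64(50.1), np.float64(45.0), np.float64(40.0), np.float64(35.2), np.float64(30.1), np.float64(25.3)]
```

```bash
python3 - <<'E'
from h import *
np.set_printoptions(precision=2,suppress=True)
p,r=tool(); print(env.finger_overhang)
Rt=R.from_matrix(np.array([[0,1,0],[1,0,0],[0,0,-1.]]))
print((r.inv()*Rt).as_rotvec(degrees=True))
for q in ([.58,.02,.16],[.55,.0075,.105]): print(r.inv().apply(np.array(q)-p)*1000)
E
```

```text
0.008
[-27.29  27.32 -86.08]
[-50.23  32.19  -9.76]
[-43.51  44.49  52.57]
```

```bash
python3 -m creep '[[[-10,6,-12,-2.7,2.7,-8.6,0],[-20,12,-20,-5.5,5.5,-17.2,0],[-30,18,-20,-8.2,8.2,-25.8,0],[-40,24,-15,-10.9,10.9,-34.4,0],[-50,32,-10,-13.6,13.7,-43,0],[-50,32,-10,-16.4,16.4,-51.6,0],[-50,32,-10,-19.1,19.1,-60.3,0],[-50,32,-10,-21.8,21.9,-68.9,0],[-50,32,-10,-24.6,24.6,-77.5,0],[-47,38,20,-27.3,27.3,-86.1,0],[-43.5,44.5,52.6,-27.3,27.3,-86.1,0],[-43.5,44.5,52.6,-27.3,27.3,-86.1,0]]]'; python3 - <<'E'
from h import *
np.set_printoptions(precision=4,suppress=True)
p,r=tool(); print(r.as_matrix()); print("shift to pad mm",r.inv().apply(np.array([.55,.0075,.07])-p)*1000)
W=env.camera_info("wrist"); im,d=env.capture("wrist"); cv2.imwrite("pics/w2.png",cv2.resize(im,(800,600)))
for o in env.spot_point("wrist","thumb_pad")[:2]: print(o["confidence"],o["point"],world("wrist",W,d,o["point"]))
E
```

```text
time_s: 4.88
tool_pos: [0.5472, 0.0064, 0.1032]
ee_rot: [-0.002, 0.708, 0.706, -0.003]
ft_force: [-0.4, -0.5, -0.1]
grip_width: -0.0002
gripper_force: 0.0
[[ 0.002   1.     -0.0058]
 [ 1.     -0.002  -0.0015]
 [-0.0015 -0.0058 -1.    ]]
shift to pad mm [ 1.1712  2.9454 33.1914]
0.72 [256.7, 210.4] [0.5488 0.0072 0.0626]
```

View pics/w2.png

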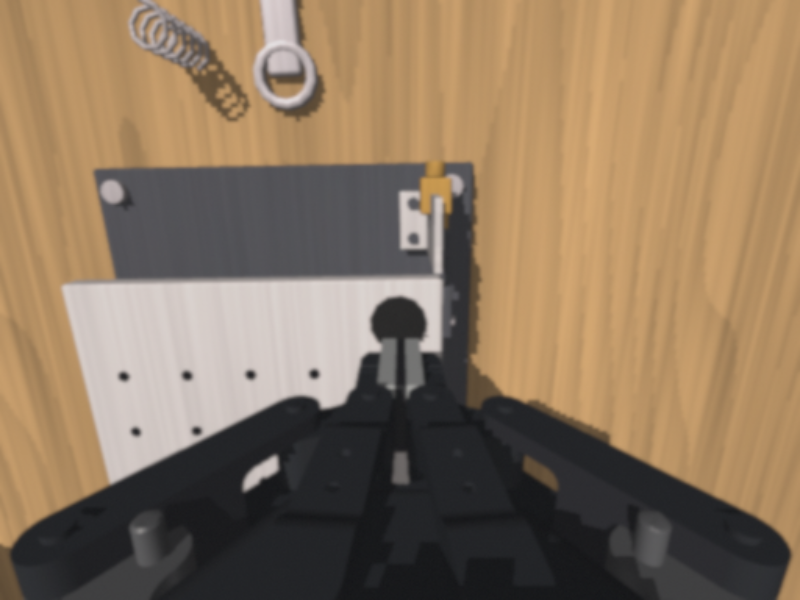

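The view shows the closed fingertips just above the black pad at (398,322), with the rider on the scale at (435,190) well clear. I'll descend now.

```bash
python3 -m creep '[[[1,2.5,12,0,0.3,0,0],[1,2.5,24,0,0.3,0,0],[1,2.5,28,0,0.3,0,0],[1,2.5,29,0,0.3,0,0],[1,2.5,29,0,0.3,0,0]]]'; python3 -m creep '[[[0,0,1,0,0,0,0],[0,0,2,0,0,0,0],[0,0,3,0,0,0,0],[0,0,4,0,0,0,0],[0,0,5,0,0,0,0],[0,0,5,0,0,0,0]]]'
```

```text
time_s: 5.6
tool_pos: [0.5518, 0.0081, 0.0742]
ee_rot: [-0.003, 0.707, 0.707, -0.0]
ft_force: [-0.5, -0.6, 0.5]
grip_width: -0.0
gripper_force: 0.0
time_s: 6.35
tool_pos: [0.5516, 0.0081, 0.0691]
ee_rot: [-0.003, 0.707, 0.707, -0.0]
ft_force: [-0.8, 0.3, -0.1]
grip_width: 0.0
gripper_force: 0.0
```

```bash
python3 -m creep '[[[0,0,0.5,0,0,0,0],[0,0,1,0,0,0,0],[0,0,1,0,0,0,0]]]'; python3 -m creep '[[[0,0,0.5,0,0,0,0],[0,0,1,0,0,0,0],[0,0,1,0,0,0,0]]]';  python3 -m creep '[[[0,0,0.5,0,0,0,0],[0,0,1,0,0,0,0],[0,0,1,0,0,0,0]]]'
```

```text
time_s: 6.72
tool_pos: [0.5516, 0.0081, 0.0681]
ee_rot: [-0.003, 0.707, 0.707, -0.0]
ft_force: [1.5, -0.9, 0.6]
grip_width: 0.0001
gripper_force: 0.0
time_s: 7.1
tool_pos: [0.5518, 0.0081, 0.0672]
ee_rot: [-0.003, 0.707, 0.707, 0.0]
ft_force: [0.1, 0.1, 0.4]
grip_width: 0.0002
gripper_force: 0.3
time_s: 7.48
tool_pos: [0.5518, 0.0082, 0.0663]
ee_rot: [-0.003, 0.707, 0.707, 0.0]
ft_force: [-0.1, -0.3, 2.4]
grip_width: 0.0001
gripper_force: 1.0
```

```bash
for i in 1 2 3; do python3 -m creep '[[[0,0,0.5,0,0,0,0],[0,0,1,0,0,0,0],[0,0,1,0,0,0,0]]]' | grep -E "tool_pos|ft_force|time"; done; python3 - <<'E'
from h import *
env.capture("scene")
E
```

```text
time_s: 7.85
tool_pos: [0.5519, 0.0082, 0.0653]
ft_force: [-0.8, 0.7, 3.5]
time_s: 8.22
tool_pos: [0.5519, 0.0083, 0.0643]
ft_force: [-1.2, 1.1, 5.2]
time_s: 8.6
tool_pos: [0.552, 0.0083, 0.0634]
ft_force: [0.4, 1.1, 5.6]
```

```bash
cat > tilt.py <<'E'
from h import *
np.set_printoptions(precision=4,suppress=True)
W=env.camera_info("wrist"); im,d=env.capture("wrist"); cv2.imwrite("pics/w_last.png",im)
v,u=np.mgrid[0:384,0:512]; x=(u-W["cx"])/W["fx"]*d; y=(v-W["cy"])/W["fy"]*d
P=np.stack([x,-y,-d,np.ones_like(d)],-1)@np.array(W["T"]).T
X,Y,Z=P[...,0],P[...,1],P[...,2]
m=(d>0)&(X>.42)&(X<.52)&(Y>-.12)&(Y<.022)&(Z>.035)&(Z<.068)
A=np.c_[X[m]-.5,Y[m]-.0075,np.ones(m.sum())]; k=np.ones(m.sum(),bool)
for _ in range(5):
    c=np.linalg.lstsq(A[k],Z[m][k],rcond=None)[0]; k=abs(A@c-Z[m])<.002
tilt=-c[1]
print("n",m.sum(),"slope x,y, z@pad",c,"ptr drop by z mm",(.060-c[2])*1.22e3,"by slope",tilt*213)
q=(d>0)&(X>.567)&(X<.574)&(Y>.036)&(Y<.046)&(Z>.034); print("ptr region z",q.sum(),np.median(Z[q]) if q.any() else None)
q=(d>0)&(X>.560)&(X<.575)&(Y>.060)&(Y<.074)&(Z>.03); print("rider top z",q.sum(),np.median(Z[q]) if q.any() else None)
s=env.observe(); print(s["time_s"],s["tool_pos"],s["ft_force"])
E
python3 tilt.py
```

```text
n 12661 slope x,y, z@pad [-0.0005 -0.0037  0.0596] ptr drop by z mm 0.513536620563674 by slope 0.7775370333974961
ptr region z 74 0.055699114127311905
rider top z 531 0.04877339808085024
8.7 [0.552  0.0083 0.0634] [-1.0777  1.5253  5.7234]
```

```bash
python3 -m creep '[[[0,0,0.6,0,0,0,0],[0,0,1.2,0,0,0,0],[0,0,1.8,0,0,0,0],[0,0,2.4,0,0,0,0],[0,0,3,0,0,0,0],[0,0,3.6,0,0,0,0],[0,0,4.2,0,0,0,0],[0,0,4.8,0,0,0,0],[0,0,5,0,0,0,0],[0,0,5,0,0,0,0]]]'; python3 tilt.py
```

```text
time_s: 9.95
tool_pos: [0.5522, 0.0084, 0.0586]
ee_rot: [-0.002, 0.707, 0.707, 0.0]
ft_force: [-0.5, 1.6, 7.2]
grip_width: 0.0002
gripper_force: 3.7
n 12785 slope x,y, z@pad [-0.0004 -0.0262  0.0557] ptr drop by z mm 5.239999125799679 by slope 5.583073804533454
ptr region z 79 0.05103108050057037
rider top z 565 0.048846401741873796
10.0 [0.5522 0.0084 0.0586] [-0.1365  1.2623  7.3516]
```

```bash
python3 -m creep '[[[0,0,0.6,0,0,0,0],[0,0,1.2,0,0,0,0],[0,0,1.8,0,0,0,0],[0,0,2.4,0,0,0,0],[0,0,3,0,0,0,0],[0,0,3.6,0,0,0,0],[0,0,4.2,0,0,0,0],[0,0,4.8,0,0,0,0],[0,0,5.4,0,0,0,0],[0,0,5.9,0,0,0,0],[0,0,5.9,0,0,0,0]]]'; python3 tilt.py; python3 - <<'E'
from h import *
im,d=env.capture("scene"); cv2.imwrite("pics/s2.png",cv2.resize(im[180:225,255:315],(800,600),interpolation=3))
E
```

```text
time_s: 11.38
tool_pos: [0.5524, 0.0085, 0.053]
ee_rot: [-0.002, 0.707, 0.707, 0.001]
ft_force: [-0.6, 0.8, 8.3]
grip_width: -0.0002
gripper_force: 4.7
n 13049 slope x,y, z@pad [ 0.0001 -0.0524  0.0511] ptr drop by z mm 10.832901103600566 by slope 11.156142426189584
ptr region z 74 0.045352498968778895
rider top z 609 0.048827902936991074
11.425 [0.5524 0.0084 0.053 ] [-0.613   1.4115 10.6119]
```

View pics/s2.png

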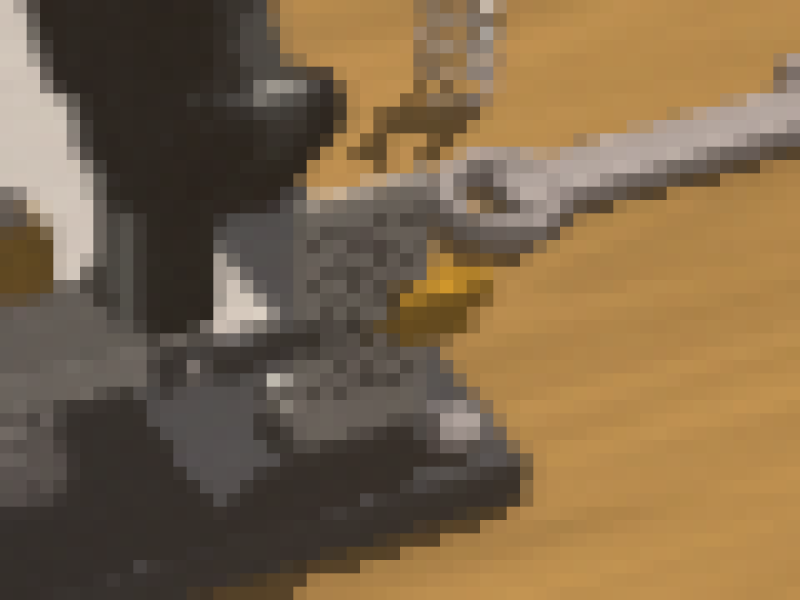

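The pointer (about (320,340) in the crop) is almost in line with the rider's tongue at (385,325). The drop is about 11 mm of the 12.4 mm needed, so I'll go 1.2 mm more and hold.

```bash
python3 -m creep '[[[0,0,0.6,0,0,0,0],[0,0,1.2,0,0,0,0],[0,0,1.2,0,0,0,0],[0,0,1.2,0,0,0,0],[0,0,1.2,0,0,0,0],[0,0,1.2,0,0,0,0],[0,0,1.2,0,0,0,0],[0,0,1.2,0,0,0,0],[0,0,1.2,0,0,0,0],[0,0,1.2,0,0,0,0],[0,0,1.2,0,0,0,0],[0,0,1.2,0,0,0,0]]]'; python3 tilt.py
```

```text
time_s: 12.98
tool_pos: [0.5525, 0.0084, 0.0519]
ee_rot: [-0.002, 0.707, 0.707, 0.001]
ft_force: [-1.1, 1.1, 9.0]
grip_width: -0.0
gripper_force: 4.9
n 13068 slope x,y, z@pad [ 0.0002 -0.0577  0.0502] ptr drop by z mm 11.922799917738915 by slope 12.283374676116017
ptr region z 74 0.04458598652925161
rider top z 620 0.04886339573399863
13.025 [0.5525 0.0084 0.0519] [-0.9657  1.7119  9.0839]
```

```bash
python3 -m creep '[[[0,0,0,0,0,0,0],[0,0,0,0,0,0,0],[0,0,0,0,0,0,0],[0,0,0,0,0,0,0],[0,0,-1,0,0,0,0],[0,0,-2,0,0,0,0],[0,0,-3,0,0,0,0],[0,0,-4,0,0,0,0],[0,0,-5,0,0,0,0],[0,0,-6,0,0,0,0],[0,0,-7,0,0,0,0],[0,0,-8,0,0,0,0]]]' | grep -E "pos|force"; python3 -m creep '[[[0,0,-1,0,0,0,0],[0,0,-2,0,0,0,0],[0,0,-3,0,0,0,0],[0,0,-4,0,0,0,0],[0,0,-5,0,0,0,0],[0,0,-6,0,0,0,0],[0,0,-7,0,0,0,0],[0,0,-8,0,0,0,0],[0,0,-9,0,0,0,0],[0,0,-9,0,0,0,0]]]'| grep -E "pos|force"; python3 tilt.py
```

```text
tool_pos: [0.5522, 0.0084, 0.0596]
ft_force: [-1.2, 1.1, 7.0]
gripper_force: 3.5
tool_pos: [0.5513, 0.0078, 0.0678]
ft_force: [-0.1, 0.3, -0.7]
gripper_force: 0.0
n 12535 slope x,y, z@pad [-0.0006  0.0005  0.0604] ptr drop by z mm -0.5135350416930268 by slope -0.11486094071832112
ptr region z 76 0.0568248721079949
rider top z 498 0.04880147751829808
15.825 [0.5513 0.0079 0.0678] [1.0406 0.114  0.0161]
```

```bash
python3 -m creep '[[[0,0,-5,0,0,0,0],[0,0,-20,0,0,0,0],[0,0,-50,0,0,0,0],[0,0,-90,0,0,0,0],[0,0,-120,0,0,0,0],[0,0,-120,0,0,0,0],[0,0,-120,0,0,0,0]]]'| grep -E "pos|force"; python3 - <<'E'
from h import *
np.set_printoptions(precision=4,suppress=True)
I=env.camera_info("scene"); im,d=env.capture("scene")
for q in ["thumb_pad","other_pad","level_mid"]:
    for o in env.spot_point("scene",q)[:1]: print(q,o["point"],world("scene",I,d,o["point"]))
print(env.finish_job())
E
```

```text
tool_pos: [0.5518, 0.0078, 0.1882]
ft_force: [-0.0, -0.3, -0.2]
gripper_force: 0.0
thumb_pad [265.2, 195.1] [0.5337 0.0144 0.0599]
other_pad [193.2, 188.9] [ 0.4506 -0.1657  0.0781]
level_mid [391.3, 169.3] [0.5145 0.4692 0.0207]
the job is handed in; nothing more can be done
None
```

The job is handed in: I pressed the pointer corner about 12.4 mm at the pointer, level with the rider's tip to within about 1 mm by the camera, held it for about 2 s, let it up slowly to its stop, and moved clear. The other pad and the level were not confirmed afterwards: the last image check misread them, but the arm never went near either.

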